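# Hang the chisel back in its rack by way of the angled rest

## Task

Pick up the orange-handled chisel lying on the bench and park it in the blue angled rest, butt end up, shoulder down against the stop, and let go. Then take it again by the butt end of its handle and hang it upright in the empty slot of the rack, the one with the red tag, blade down through the slot and the handle's shoulder sitting flat on the board. Don't drop the chisel, and leave everything else where it is.

Things in the scene. Friction and masses are not known exactly. Their poses are not given: they have to be found in the camera images.
- chisel: Loose chisel, about 0.18 kg. Square handle 105 long, 36 x 36 mm, orange with dark steel end caps; steel blade 100 long, 14 wide (y), 5 mm thick (z). Origin: centre of the shoulder face where the blade leaves the handle; x runs along the tool to the butt: handle x = 0 to 105 mm, blade 0 to -100. Starts lying with z up, origin 18 mm above the bench; its handle carries its weight.
- cradle: Trough of the fixed blue angled rest. Its frame is the chisel's when parked exactly: origin 105 mm above the bench, x up the 45 degree slope, y level. Bed (x 0 to 40, z = -18 mm) under the lower handle, between walls 42 mm apart and 15 high; beyond, the handle overhangs freely. Stop for the shoulder at x -12 to 0, up to z = 2, with a 24 mm notch, open above, floor z = -10, for the blade.
- rack: Dark wooden rack fixed to the bench, origin on the bench below the board's middle. Board 80 (x) by 272 (y) by 16 mm thick, top 135 mm above the bench, on two end panels. Three slots 22 mm wide centred at y = -85, 0, 85 mm, open at the front edge (x = -40), ending at x = 12 mm.
- tag: Red plate, 40 mm wide and 24 high, standing on the board's rear edge behind the empty slot. Its origin is not on the plate but 36 mm in front of it (-x), on the slot's centre line at the height of the board's top: where the chisel's origin belongs. Axes parallel to the rack's, z up.
- awl_black: Black-handled awl hanging loose in another slot; round knob 42 mm wide, rising 45 mm above the board; shank 12 mm thick, 75 mm long. Origin: centre of the knob's underside.
- awl_green: Green-handled awl, same as the black one, in the third slot.
- glue: White glue bottle with a red cap, standing, 56 mm wide and 150 mm tall; bystander. Origin: centre of its underside.
- tape: Blue ring of tape lying flat, 96 mm wide, 25 mm high; bystander. Origin: centre of its underside.
- spool: Spool of solder, 64 mm wide, 44 mm high; bystander. Origin: centre of its underside.
- hammer: Hammer lying on the bench; bystander.
- offcut: Wood offcut 120 x 70 x 30 mm; bystander. Origin: centre of its underside.
- rest: The whole blue angled rest on its dark steel foot, 150 (x) by 110 (y) by 12 mm, fixed to the bench. Origin: on the bench, 105 mm straight below the cradle's origin; x level, the way the slope climbs; z up. The foot spans x = -35 to 115 mm; a pedestal 60 mm wide (x = 20 to 75 mm, up to z = 90 mm) carries the cradle.
Not all that is in view belongs to the job. What is meant by the chisel is not yellow, and is the larger of those in its own colour. There is more than one size of the rest; the job needs the middle-sized.

How it is judged:
On the way:
1. the chisel rests by itself in the angled rest, butt up, let go (distance between chisel and cradle below 0.02 m and angle between the x axis of chisel and the x axis of cradle, either way round below 0.2 rad and angle between chisel's own x axis and vertical below 1.1 rad and contact force between chisel and the fingers below 0.1 N and linear speed of chisel below 0.05 m/s), for 0.3 s.
At the end, for the whole second after the job is handed in: The chisel hangs at rest, let go, in the slot with the red tag: its shoulder within 20 mm sideways and 4 mm in height of the seat point on the board, butt up, within about 7 degrees of upright (horizontal distance between chisel and tag below 0.02 m and z of chisel in the frame of tag between -0.004 and 0.004 m and angle between chisel's own x axis and vertical below 0.12 rad and linear speed of chisel below 0.02 m/s and contact force between chisel and the fingers below 0.1 N); the robot touches nothing.
It fails at once if the chisel is let fall (moves faster than 0.9 m/s while not held) (linear speed of chisel above 0.9 m/s and contact force between chisel and the fingers below 0.1 N).
It fails at once if an awl in the rack is shifted by more than 30 mm (distance of any of awl_black, awl_green from where it was at the start of the episode above 0.03 m).
It fails at once if another thing on the bench is shifted by more than 40 mm (distance of any of glue, tape, spool, hammer, offcut from where it was at the start of the episode above 0.04 m).
It also fails if it takes over 69 s, if anything falls off the work surface, if the arm or the gripper's body presses on something with over 40 N, if the wrist force passes 120 N, or if a joint passes its speed limit or range.

## Robot

A 7-joint arm with a two-finger parallel gripper is mounted at the origin on the work surface. World frame = base frame: x ahead of the robot, y to its left, z up, the work surface at z = 0. Lengths are in m, angles in rad, forces in N, time in s.
With the tool pointing down it reaches from about 0.425 to 1.025 m from the base axis. Payload 9.4 kg.
Tool frame: the origin (TCP) lies on the centre line of the jaws, within the pads' length; the fingertips stand 14 mm ahead of it and the grasp point (between the pads) lies 5 mm behind it; z points along the fingers, y is the line along which they close (so a half turn about z gives the same grasp; the last joint's range is limited). The gripper opens to 85 mm and grips with 20 to 120 N. Pads are 22 mm wide; open, the fingers measure 114 mm over their backs; the gripper's body (76 mm by 85 mm) begins 54 mm behind the grasp point. The pads swing forward as they close: fully open they stand 13 mm farther back than shut.
Start: joints at [-1.241, 0.599, -0.003, 1.599, 0.002, 0.943, -0.08], TCP at [0.287, 0.666, 0.245] pointing down, gripper open.
Joint ranges: [-2.57, 2.57], [-0.35, 1.97], [-1.29, 1.29], [0.11, 2.56], [-1.05, 4.19], [0.11, 1.86], [-2.63, 2.63]. Speed limits (rad/s): [2.22, 2.22, 3.01, 3.01, 3.14, 3.14, 3.14].

## Interface

Orientations are given as a unit quaternion [w, x, y, z].
In Python, from station import ctrl gives the robot as it stands.
- The arm moves only by the tool jog_arm, never from a script. Its arguments are lists of equal length, an entry for each row: "angular": the turn, a rotation vector about the world's x, y, z in degrees, a list of three; "linear": the shift along the world's x, y, z in mm, a list of three; "hand": the opening, from 0 (shut) to 1 (fully open). A call has 1 to 5 rows; each row shifts and turns the commanded pose from where the row before left it; what a row does not reach is not made up. A row lasts 1/12 s, in which the tool goes at most 41.7 mm and 7.16 degrees, less where a joint would pass 70% of its speed; a pose out of reach is approached as far as the arm can. A call is refused whole if a number of a shift passes 41.7 or a number of a turn 7.16, either way. A call with a gripper value outside its range is refused whole. The fingers move at their own pace and stop on an object; "newtons" is the grip in N (left out, the last holds). Time passes only in rows, so rows that do not move let the fingers close. It gives the time, the measured TCP pose, the force, the opening and the grip force at its end, in the units of the state.
- ctrl.state(): the state, without advancing time (a new reading comes with each control period).
- ctrl.snapshot(name): name is "side" or "top" or "wrist"; returns a dict with "frame" (384x512x3 uint8, blue, green, red), "camera_matrix" (3x3 intrinsics, pixels), "k1" (the pictures are not rectified: a ray, as slopes to the right and down, at radius r is drawn at 1 + k1 r^2 times it, then the intrinsics apply), "view" (4x4, takes a point from world to camera coordinates); the wrist camera has in their place "tool_from_camera" (4x4, takes a point from camera to tool coordinates, whose origin is the TCP and whose axes are the flange's). Camera axes: x right, y up, looking along -z (the intrinsics and any distortion apply to the point x, -y, -z); pixel columns grow to the right and rows downward; lengths in m; the calibration is good to about 2 mm. A picture is of the moment at which its call begins: read the wrist's pose just before it. There is no depth.
- ctrl.job_done(): hands the job in; it is judged then, once.
The state is a dict: "t": time; "qpos": joint angles; "dq": joint speeds; "joint_torque": joint torques, N m; "tcp_pos": TCP position; "tool_rot": TCP orientation; "ft_force": force on the tool from outside, world axes, zero at the start; "moment": the same for the moment, N m; "opening": finger opening in m; "grip_force": force on a finger pad.
Only numpy, scipy, OpenCV 4.12 (cv2) and the standard library are available. Lean on these libraries where they do the work, as an engineer would, in place of code of your own. Each camera call takes 0.05 s, during which the arm holds its last target. There are 200 camera calls.

## Working session

There is one attempt and no reset: what is moved stays moved. The work goes in short steps, Python scripts to look and compute and a tool call to move; the robot and the scene stay as the last step left them, time stands still between calls to the robot, and variables do not carry over. Pictures are saved under pics/ and viewed, at most 11 in all, crops included, and the job is handed in when it is done.

Besides the shell and the picture viewer there is one more tool, called after "Emit:" as name(argument=value, ...) on one line, values as JSON. jog_arm: Moves the arm, as the interface text tells. Its arguments: {"type":"object","properties":{"angular":{"type":"array"},"linear":{"type":"array"},"hand":{"type":"array"},"newtons":{"type":"number"}},"required":["angular","linear","hand"]}

```bash
mkdir -p pics; ls; cat > h.py <<'E'
import numpy as np, cv2
from station import ctrl
from scipy.spatial.transform import Rotation as R
def snap(n):
    st=ctrl.state(); s=ctrl.snapshot(n)
    if 'view' in s: c2w=np.linalg.inv(np.array(s['view']))
    else:
        q=st['tool_rot']; T=np.eye(4); T[:3,:3]=R.from_quat([q[1],q[2],q[3],q[0]]).as_matrix(); T[:3,3]=st['tcp_pos']
        c2w=T@np.array(s['tool_from_camera'])
    return dict(im=np.array(s['frame']),K=np.array(s['camera_matrix']),k1=s['k1'],c2w=c2w)
def ray(s,u,v):
    K=s['K']; d=np.array([(u-K[0,2])/K[0,0],(v-K[1,2])/K[1,1]]); x=d.copy()
    for _ in range(30): x=d/(1+s['k1']*(x@x))
    D=s['c2w'][:3,:3]@np.array([x[0],-x[1],-1]); return s['c2w'][:3,3],D
def onz(s,u,v,z):
    o,d=ray(s,u,v); return o+d*(z-o[2])/d[2]
def proj(s,p):
    c=np.linalg.inv(s['c2w'])@np.r_[p,1]; x=np.array([c[0],-c[1]])/-c[2]; x=x*(1+s['k1']*(x@x)); K=s['K']
    return np.array([K[0,0]*x[0]+K[0,2],K[1,1]*x[1]+K[1,2]])
def tri(s1,p1,s2,p2):
    A=np.zeros((3,3));b=np.zeros(3)
    for s,p in((s1,p1),(s2,p2)):
        o,d=ray(s,*p); d=d/np.linalg.norm(d); M=np.eye(3)-np.outer(d,d); A+=M;b+=M@o
    return np.linalg.solve(A,b)
E
python3 - <<'E'
from h import *
import pickle
a=snap('top');b=snap('side')
pickle.dump((a,b),open('s.pkl','wb'))
cv2.imwrite('pics/top.png',cv2.resize(a['im'],(800,600)));cv2.imwrite('pics/side.png',cv2.resize(b['im'],(800,600)))
print(a['c2w'],b['c2w'],a['K'],a['k1'])
E
```

```text
pics
[[ 0.00560165  0.98630388 -0.16484321  0.36416683]
 [-0.99992722  0.00728617  0.00961604  0.10868618]
 [ 0.01068542  0.16477735  0.98627291  1.18135009]
 [ 0.          0.          0.          1.        ]] [[ 0.75639664  0.41279461 -0.50740983 -0.0503925 ]
 [-0.65396658  0.49366154 -0.5732591  -0.56154771]
 [ 0.01385046  0.76544033  0.64335781  0.86712672]
 [ 0.          0.          0.          1.        ]] [[350.76095485   0.         259.99651203]
 [  0.         350.76095485 195.16553631]
 [  0.           0.           1.        ]] -0.0920379871099015
```

View pics/top.png

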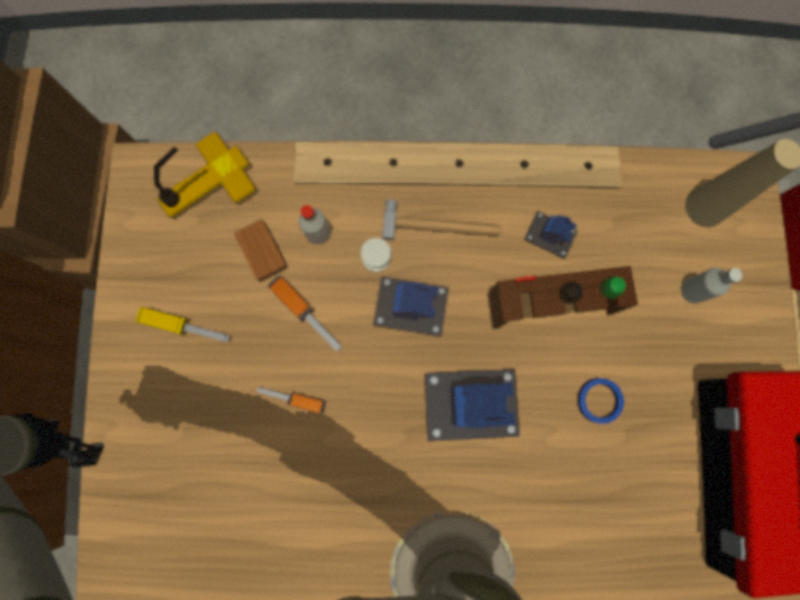

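View pics/side.png

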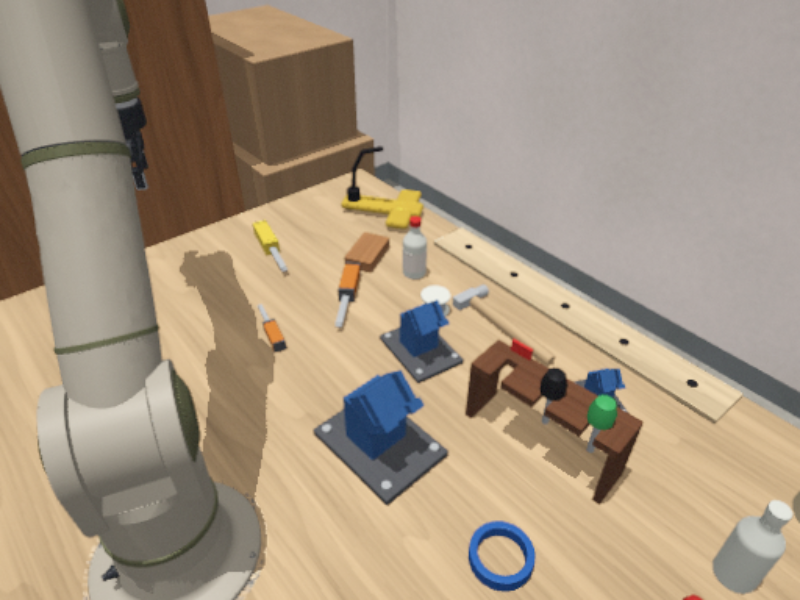

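Top view (800 px scale): three chisel-like candidates. The large orange one is at (290,298), the small orange one at (305,402) and the yellow one at (160,320), so I choose the large orange one. The rests are small at (552,232), middle at (412,305) and large at (472,404), so I choose the middle one. The empty slot with the red tag is the leftmost, at about (527,280). Next is one close crop to check these.

```bash
python3 - <<'E'
from h import *
import pickle
a,b=pickle.load(open('s.pkl','rb'))
A=a['im'];B=b['im']
def c(I,x,y,w,h,W=400,H=300): return cv2.resize(I[y:y+h,x:x+w],(W,H),interpolation=cv2.INTER_CUBIC)
m=np.vstack([np.hstack([c(A,230,165,80,60),c(B,235,180,80,60)]),np.hstack([c(A,155,165,80,60),c(B,290,205,120,90)])])
cv2.imwrite('pics/crop.png',m)
hsv=cv2.cvtColor(A,cv2.COLOR_BGR2HSV)
mk=cv2.inRange(hsv,(4,150,120),(16,255,255))
n,l,st,ce=cv2.connectedComponentsWithStats(mk)
for i in range(1,n):
    if st[i,4]>40: print(st[i],ce[i],cv2.minAreaRect(np.argwhere(l==i)[:,::-1].astype(np.float32)),onz(a,*ce[i],.036))
mk=((A.max(2)<85)&(A.max(2).astype(int)-A.min(2)<25)).astype(np.uint8)
mb=cv2.inRange(hsv,(105,100,30),(125,255,255))
mk=cv2.morphologyEx(((mk>0)|(mb>0)).astype(np.uint8),cv2.MORPH_CLOSE,np.ones((3,3)))
n,l,st,ce=cv2.connectedComponentsWithStats(mk)
for i in range(1,n):
    if 300<st[i,4]<6000 and 150<ce[i][0]<400 and 100<ce[i][1]<300:
        r=cv2.minAreaRect(np.argwhere(l==i)[:,::-1].astype(np.float32)); bx=cv2.boxPoints(r)
        print(st[i],bx.round(1).tolist(),[onz(a,*p,.012).round(3).tolist() for p in bx])
E
```

```text
[192 131   9   9  51] [195.88235294 134.45098039] ((196.00001525878906, 134.5), (7.77817440032959, 7.77817440032959), 45.0) [0.76469168 0.31818188 0.036     ]
[150 141  32  38 668] [165.2260479  158.94760479] ((165.40000915527344, 158.8000030517578), (33.093807220458984, 20.57182502746582), 63.43495178222656) [0.67755012 0.41909542 0.036     ]
[173 177  25  26 313] [184.86261981 189.63897764] ((185.00001525878906, 189.50001525878906), (26.16295051574707, 12.020814895629883), 45.0) [0.57238778 0.347531   0.036     ]
[186 251  20  14 184] [195.53804348 257.64130435] ((195.58824157714844, 257.6470947265625), (19.887920379638672, 9.701424598693848), 14.03624439239502) [0.34959747 0.30445159 0.036     ]
[480 380  32   4  52] [495.01923077 381.26923077] ((495.5049743652344, 381.0495300292969), (1.9900745153427124, 31.0451602935791), 84.2894058227539) [-0.06205182 -0.68249604  0.036     ]
[337 138  31  27 557] [[335.79998779296875, 152.60000610351562], [346.0, 131.0], [370.79998779296875, 142.6999969482422], [360.6000061035156, 164.3000030517578]] [[0.712, -0.166, 0.012], [0.791, -0.205, 0.012], [0.75, -0.292, 0.012], [0.671, -0.251, 0.012]]
[ 241  179   44   35 1128] [[239.5, 207.1999969482422], [244.5, 176.89999389648438], [285.8999938964844, 183.8000030517578], [280.79998779296875, 214.10000610351562]] [[0.518, 0.166, 0.012], [0.622, 0.15, 0.012], [0.599, 0.009, 0.012], [0.496, 0.027, 0.012]]
[ 273  237   59   44 2222] [[272.1000061035156, 238.6999969482422], [329.6000061035156, 236.6999969482422], [331.1000061035156, 278.5], [273.6000061035156, 280.5]] [[0.413, 0.056, 0.012], [0.421, -0.136, 0.012], [0.284, -0.138, 0.012], [0.277, 0.051, 0.012]]
[370 243  29  27 307] [[370.0, 243.0], [398.0, 243.0], [398.0, 269.0], [370.0, 269.0]] [[0.4, -0.272, 0.012], [0.399, -0.369, 0.012], [0.313, -0.365, 0.012], [0.314, -0.269, 0.012]]
```

View pics/crop.png

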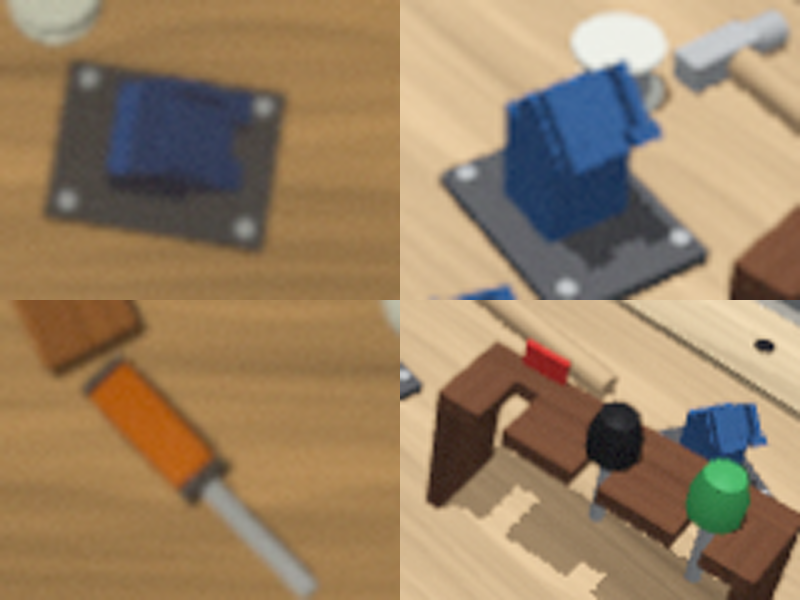

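The crop confirms the large orange chisel, with its butt toward the offcut and its blade tip toward (310,590). On the middle rest the stop notch is at the right (240,150), so the slope climbs toward +y. The tagged slot is open toward the robot. I'll go above the chisel and look again.

```bash
python3 - <<'E'
from h import *
s=ctrl.state(); q=s['tool_rot']; print(s['tcp_pos'],q,s['qpos'],s['opening'])
print(R.from_quat([q[1],q[2],q[3],q[0]]).as_matrix().round(3))
print(np.array(ctrl.snapshot('wrist')['tool_from_camera']).round(3))
E
```

```text
[0.28669475 0.66545366 0.24449829] [-1.00907050e-04  2.02013111e-01  9.79382563e-01 -6.99388418e-04] [-1.24070387  0.60003846 -0.00253293  1.60007774  0.00173473  0.94289168
 -0.07984514] 0.08553511490395849
[[-0.918  0.396 -0.   ]
 [ 0.396  0.918 -0.001]
 [-0.    -0.001 -1.   ]]
[[-0.     0.954  0.299  0.077]
 [ 1.     0.001 -0.001  0.   ]
 [-0.001  0.299 -0.954 -0.128]
 [ 0.     0.     0.     1.   ]]
```

Emit:
jog_arm(angular=[[0, 0, -7.06], [0, 0, -7.06], [0, 0, -7.06], [0, 0, -7.06]], linear=[[18.5, -19.2, -2.8], [18.5, -19.2, -2.8], [18.5, -19.2, -2.8], [18.5, -19.2, -2.8]], hand=[1, 1, 1, 1])

```text
t: 0.48
tcp_pos: [0.3615, 0.588, 0.2337]
tool_rot: [0.0, 0.437, 0.899, -0.0]
ft_force: [-0.3, 0.5, 0.0]
opening: 0.0855
grip_force: 0.0
```

Emit:
jog_arm(angular=[[0, 0, -7.06], [0, 0, -7.06], [0, 0, -7.06], [0, 0, -7.06]], linear=[[18.5, -19.2, -2.8], [18.5, -19.2, -2.8], [18.5, -19.2, -2.8], [18.5, -19.2, -2.8]], hand=[1, 1, 1, 1])

```text
t: 0.82
tcp_pos: [0.4355, 0.5111, 0.2226]
tool_rot: [0.0, 0.644, 0.765, -0.0]
ft_force: [0.8, 0.6, 0.5]
opening: 0.0851
grip_force: 0.0
```

Emit:
jog_arm(angular=[[0, 0, -7.06], [0, 0, -7.06], [0, 0, -7.06], [0, 0, -7.06]], linear=[[18.5, -19.2, -2.8], [18.5, -19.2, -2.8], [18.5, -19.2, -2.8], [18.5, -19.2, -2.8]], hand=[1, 1, 1, 1])

```text
t: 1.15
tcp_pos: [0.5094, 0.4345, 0.2114]
tool_rot: [-0.0, 0.811, 0.585, -0.0]
ft_force: [0.3, -0.1, 0.5]
opening: 0.0853
grip_force: 0.0
```

Emit:
jog_arm(angular=[[0, 0, -7.06], [0, 0, -7.06], [0, 0, -7.06], [0, 0, -7.06], [0, 0, 0]], linear=[[18.5, -19.2, -2.8], [18.5, -19.2, -2.8], [18.5, -19.2, -2.8], [18.5, -19.2, -2.8], [0, 0, 0]], hand=[1, 1, 1, 1, 1])

```text
t: 1.57
tcp_pos: [0.5865, 0.353, 0.2002]
tool_rot: [0.002, 0.931, 0.366, 0.0]
ft_force: [0.9, -0.4, -0.2]
opening: 0.0858
grip_force: 0.0
```

```bash
cat >> h.py <<'E'
def pose():
    s=ctrl.state();q=s['tool_rot'];M=R.from_quat([q[1],q[2],q[3],q[0]]).as_matrix()
    print('t',round(s['t'],2),'tcp',s['tcp_pos'].round(4),'open',round(s['opening'],4),'grip',s['grip_force'],'F',np.round(s['ft_force'],1));print(M.round(3));print('q',np.round(s['qpos'],2))
    return np.array(s['tcp_pos']),M
E
python3 - <<'E'
from h import *
pose(); w=snap('wrist'); cv2.imwrite('pics/w1.png',w['im'])
hsv=cv2.cvtColor(w['im'],cv2.COLOR_BGR2HSV)
mk=cv2.inRange(hsv,(6,180,130),(16,255,255))
n,l,st,ce=cv2.connectedComponentsWithStats(mk)
i=1+st[1:,4].argmax(); r=cv2.minAreaRect(np.argwhere(l==i)[:,::-1].astype(np.float32)); b=cv2.boxPoints(r)
print(st[i],b.round().tolist(),[onz(w,*p,.036).round(4).tolist() for p in b],onz(w,*ce[i],.036))
E
```

```text
t 1.57 tcp [0.5865 0.353  0.2002] open 0.0858 grip 0.0 F [ 0.9 -0.4 -0.2]
[[ 0.732  0.682  0.002]
 [ 0.682 -0.732 -0.003]
 [-0.001  0.004 -1.   ]]
q [-0.95  0.65  0.53  1.76 -0.41  0.84 -1.05]
[ 237  152   33   76 1619] [[237.0, 152.0], [268.0, 151.0], [269.0, 227.0], [238.0, 228.0]] [[0.594, 0.3933, 0.036], [0.6172, 0.3693, 0.036], [0.5543, 0.3074, 0.036], [0.529, 0.3336, 0.036]] [0.57287027 0.34860676 0.036     ]
```

View pics/w1.png

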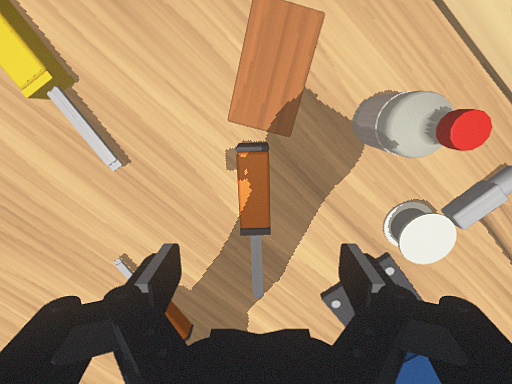

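The wrist view shows the large chisel at (253,190), handle axis parallel to the fingers' plane, with a clear gap to the offcut (260,130).

Emit:
jog_arm(angular=[[0, 0, 0.5], [0, 0, 0], [0, 0, 0], [0, 0, 0], [0, 0, 0]], linear=[[-2, 8.5, -30], [0, 0, -35], [0, 0, -35], [0, 0, -30], [0, 0, -20]], hand=[1, 1, 1, 1, 1])

```text
t: 2.03
tcp_pos: [0.5786, 0.3678, 0.0472]
tool_rot: [-0.0, 0.926, 0.378, -0.002]
ft_force: [-0.1, 0.2, 0.8]
opening: 0.0853
grip_force: 0.0
```

Emit:
jog_arm(angular=[[0, 0, 0], [0, 0, 0], [0, 0, 0]], linear=[[0, 0, -15], [0, 0, -14], [0, 0, 0]], hand=[1, 1, 1])

```text
t: 2.28
tcp_pos: [0.5795, 0.3671, 0.0191]
tool_rot: [0.0, 0.926, 0.377, -0.002]
ft_force: [-1.7, 0.2, -0.4]
opening: 0.0849
grip_force: 0.0
```

Emit:
jog_arm(angular=[[0, 0, 0], [0, 0, 0], [0, 0, 0], [0, 0, 0], [0, 0, 0]], linear=[[0, 0, 0], [0, 0, 0], [0, 0, 0], [0, 0, 0], [0, 0, 0]], hand=[0.2, 0.2, 0.2, 0.2, 0.2], newtons=60)

```text
t: 2.7
tcp_pos: [0.5823, 0.3672, 0.0233]
tool_rot: [-0.0, 0.926, 0.376, 0.002]
ft_force: [0.9, -1.2, 6.7]
opening: 0.0352
grip_force: 59.6
```

Emit:
jog_arm(angular=[[0, 0, 0], [0, 0, 0], [0, 0, 0], [0, 0, 0], [0, 0, 0]], linear=[[0, 0, 0], [0, 0, 0], [0, 0, 0], [0, 0, 0], [0, 0, 0]], hand=[0, 0, 0, 0, 0])

```text
t: 3.12
tcp_pos: [0.5823, 0.3673, 0.0234]
tool_rot: [-0.0, 0.926, 0.376, 0.002]
ft_force: [0.3, -1.4, 7.6]
opening: 0.035
grip_force: 59.7
```

Emit:
jog_arm(angular=[[0, 0, 0], [0, 0, 0], [0, 0, 0], [0, 0, 0], [0, 0, 0]], linear=[[0, 0, 15], [0, 0, 30], [0, 0, 35], [0, 0, 35], [0, 0, 35]], hand=[0, 0, 0, 0, 0])

```text
t: 3.53
tcp_pos: [0.5803, 0.367, 0.1741]
tool_rot: [-0.0, 0.926, 0.376, -0.0]
ft_force: [-0.0, -0.4, -2.6]
opening: 0.0354
grip_force: 59.4
```

Emit:
jog_arm(angular=[[0, 0, 4.7], [0, 0, 4.7], [0, 0, 4.7], [0, 0, 4.7]], linear=[[-3, -30, 15], [-3, -30, 15], [-3, -30, 15], [-3, -30, 15]], hand=[0, 0, 0, 0])

```text
t: 3.87
tcp_pos: [0.568, 0.2459, 0.2334]
tool_rot: [-0.0, 0.851, 0.525, 0.0]
ft_force: [0.7, -0.9, -1.7]
opening: 0.0351
grip_force: 59.4
```

Emit:
jog_arm(angular=[[0, 0, 4.7], [0, 0, 4.7], [0, 0, 4.7], [0, 0, 4.7], [0, 0, 0]], linear=[[-3, -30, 15], [-3, -30, 15], [-3, -30, 15], [-3, -30, 15], [0, 0, 0]], hand=[0, 0, 0, 0, 0])

```text
t: 4.28
tcp_pos: [0.557, 0.1197, 0.2958]
tool_rot: [0.002, 0.757, 0.654, 0.001]
ft_force: [-0.1, -1.3, -1.3]
opening: 0.0355
grip_force: 59.6
```

```bash
python3 - <<'E'
from h import *
import pickle
pose(); w=snap('wrist'); s=snap('side'); pickle.dump((w,s),open('w2.pkl','wb'))
cv2.imwrite('pics/w2.png',np.hstack([w['im'],s['im'][60:,180:468]]))
E
```

```text
t 4.28 tcp [0.557  0.1197 0.2958] open 0.0355 grip 59.5617406029487 F [-0.1 -1.3 -1.3]
[[ 0.146  0.989  0.004]
 [ 0.989 -0.146 -0.001]
 [-0.     0.004 -1.   ]]
q [-0.6   0.37  0.4   1.92 -0.18  0.88 -0.26]Traceback (most recent call last):
  File "<stdin>", line 4, in <module>
    return _nx.concatenate(arrs, 1, dtype=dtype, casting=casting)
           ~~~~~~~~~~~~~~~^^^^^^^^^^^^^^^^^^^^^^^^^^^^^^^^^^^^^^^
ValueError: all the input array dimensions except for the concatenation axis must match exactly, but along dimension 0, the array at index 0 has size 384 and the array at index 1 has size 324
```

```bash
python3 - <<'E'
from h import *
import pickle
w,s=pickle.load(open('w2.pkl','rb'))
cv2.imwrite('pics/w2.png',np.hstack([w['im'],s['im'][:,180:468]]))
E
```

```text
(no output)
```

View pics/w2.png

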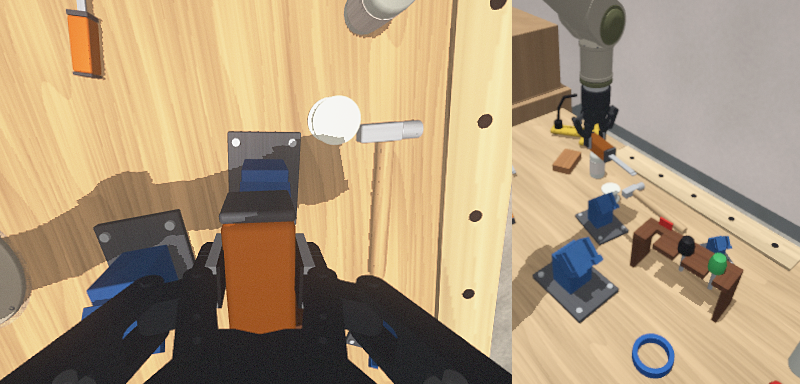

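```bash
python3 - <<'E'
from h import *
import pickle
w,s=pickle.load(open('w2.pkl','rb'))
g=cv2.cvtColor(w['im'],cv2.COLOR_BGR2GRAY)
c=cv2.cornerSubPix(g,np.float32([[228,131],[300,133]])[:,None],(4,4),(-1,-1),(3,50,.01))[:,0]
P=[onz(w,*p,.012) for p in c];print(c,P,np.linalg.norm(P[0]-P[1]))
yv=(P[0]-P[1])[:2];yv/=np.linalg.norm(yv);xv=np.array([yv[1],-yv[0]])
print('heading',np.degrees(np.arctan2(xv[1],xv[0])),'origin',(P[0]+P[1])[:2]/2-.115*xv)
# butt edges
for r in range(185,235,2): print(r,w['im'][r,262],end=' ')
E
```

```text
Traceback (most recent call last):
cv2.error: OpenCV(4.12.0) :-1: error: (-5:Bad argument) in function 'cornerSubPix'
> Overload resolution failed:
>  - Layout of the output array corners is incompatible with cv::Mat
>  - Expected Ptr<cv::UMat> for argument 'corners'
```

```bash
python3 - <<'E'
from h import *
import pickle
w,s=pickle.load(open('w2.pkl','rb'))
g=cv2.cvtColor(w['im'],cv2.COLOR_BGR2GRAY)
c=cv2.cornerSubPix(g,np.float32([[[228,131]],[[300,133]]]).copy(),(4,4),(-1,-1),(3,50,.01))[:,0]
P=[onz(w,*p,.012) for p in c];print(c,P,np.linalg.norm(P[0]-P[1]))
yv=(P[0]-P[1])[:2];yv/=np.linalg.norm(yv);xv=np.array([yv[1],-yv[0]])
print('heading',np.degrees(np.arctan2(xv[1],xv[0])),'origin',(P[0]+P[1])[:2]/2-.115*xv)
for r in range(185,235,2): print(r,w['im'][r,262].tolist(),end=' ')
# heading/centre of handle: chisel top-face z in world = tcp-5.4+18
zt=.2958-.0054+.018
tip=proj(w,[.557,.1197,zt]);print(tip)
for d in (25,30,35,40): print(d,proj(w,np.array([.557,.1197,zt])+d/1000*np.array([.146,.989,0])))
E
```

```text
[[227.60815 130.6868 ]
 [300.94934 134.1689 ]] [array([0.51823451, 0.17277436, 0.012     ]), array([0.6249644 , 0.15191109, 0.012     ])] 0.10874992883799711
heading 78.93945116466513 origin [0.54953714 0.04947885]
185 [103, 72, 54] 187 [106, 73, 55] 189 [105, 72, 56] 191 [47, 48, 58] 193 [53, 50, 59] 195 [57, 52, 55] 197 [56, 54, 61] 199 [54, 60, 61] 201 [57, 57, 63] 203 [58, 56, 61] 205 [54, 59, 60] 207 [53, 54, 60] 209 [52, 49, 58] 211 [57, 56, 59] 213 [70, 68, 74] 215 [72, 74, 78] 217 [63, 65, 70] 219 [66, 67, 74] 221 [66, 65, 69] 223 [27, 73, 138] 225 [40, 79, 148] 227 [34, 82, 153] 229 [34, 84, 155] 231 [38, 88, 160] 233 [40, 91, 165] [259.88895213 274.10264618]
25 [259.92586544 227.17248424]
30 [259.93382389 217.13035114]
35 [259.94199466 206.84797325]
40 [259.95038764 196.31493144]
```

Emit:
jog_arm(angular=[[0, 0, -2], [6.32, -1.17, 0], [6.32, -1.17, 0], [6.32, -1.17, 0]], linear=[[0, 0, 0], [0, 0, 0], [0, 0, 0], [0, 0, 0]], hand=[0, 0, 0, 0])

```text
t: 4.72
tcp_pos: [0.5568, 0.1298, 0.292]
tool_rot: [-0.108, 0.755, 0.634, 0.131]
ft_force: [-0.2, -0.5, -3.0]
opening: 0.035
grip_force: 59.5
```

Emit:
jog_arm(angular=[[6.32, -1.17, 0], [6.32, -1.17, 0], [6.32, -1.17, 0], [6.32, -1.17, 0], [0, 0, 0]], linear=[[0, 0, 0], [0, 0, 0], [0, 0, 0], [0, 0, 0], [0, 0, 0]], hand=[0, 0, 0, 0, 0])

```text
t: 5.13
tcp_pos: [0.5565, 0.1238, 0.2876]
tool_rot: [-0.23, 0.719, 0.596, 0.274]
ft_force: [0.0, -0.1, -2.2]
opening: 0.0356
grip_force: 59.6
```

```bash
python3 - <<'E'
from h import *
p,M=pose(); print((np.array([.5505,.049,.105])+M@[.071,0,-.0054]).round(4),'axis elev',np.degrees(np.arcsin(M[2,0])),'head',np.degrees(np.arctan2(M[1,0],M[0,0])))
E
```

```text
t 5.13 tcp [0.5565 0.1238 0.2876] open 0.0356 grip 59.569197744713165 F [ 0.  -0.1 -2.2]
[[ 0.139  0.983  0.12 ]
 [ 0.73  -0.184  0.658]
 [ 0.669 -0.004 -0.743]]
q [ 0.13  0.42 -0.12  2.09 -1.02  0.82  0.64]
[0.5597 0.0973 0.1565] axis elev 41.98247298604596 head 79.21023331180226
```

Emit:
jog_arm(angular=[[0, 0, 0], [0, 0, 0], [0, 0, 0], [0, 0, 0], [0, 0, 0]], linear=[[0, -12, -23], [0, -12, -23], [0, -12, -23], [0, -12, -23], [0, 0, 0]], hand=[0, 0, 0, 0, 0])

```text
t: 5.55
tcp_pos: [0.5562, 0.0778, 0.1931]
tool_rot: [-0.229, 0.718, 0.599, 0.271]
ft_force: [-1.0, -0.9, -2.7]
opening: 0.0353
grip_force: 59.5
```

Emit:
jog_arm(angular=[[3, -0.5, 0], [0, 0, 0]], linear=[[0, 0, 0], [0, 0, 0]], hand=[0, 0])

```text
t: 5.72
tcp_pos: [0.5569, 0.0797, 0.1967]
tool_rot: [-0.246, 0.709, 0.593, 0.292]
ft_force: [0.5, -0.6, -2.0]
opening: 0.035
grip_force: 59.6
```

```bash
python3 - <<'E'
from h import *
p,M=pose(); print('axis elev',np.degrees(np.arcsin(M[2,0])),'head',np.degrees(np.arctan2(M[1,0],M[0,0])))
C=np.array([[.129,-.983,-.129],[.695,.182,-.695],[.707,0,.707]]) 
o=p-M@[.071,0,-.0054]-[.5505,.049,.105]
print('shoulder in cradle',C.T@o)
w=snap('wrist'); s=snap('side')
cv2.imwrite('pics/w3.png',np.hstack([w['im'],cv2.resize(s['im'][150:270,220:310],(288,384))]))
E
```

```text
t 5.72 tcp [0.5569 0.0797 0.1967] open 0.035 grip 59.63486058055423 F [ 0.5 -0.6 -2. ]
[[ 0.127  0.984  0.123]
 [ 0.697 -0.177  0.695]
 [ 0.706 -0.002 -0.708]]
q [ 0.44  0.61 -0.41  2.13 -1.03  0.66  0.83]
axis elev 44.894902264395135 head 79.68956822541527
shoulder in cradle [ 0.01599517 -0.00087258  0.0374296 ]
```

View pics/w3.png

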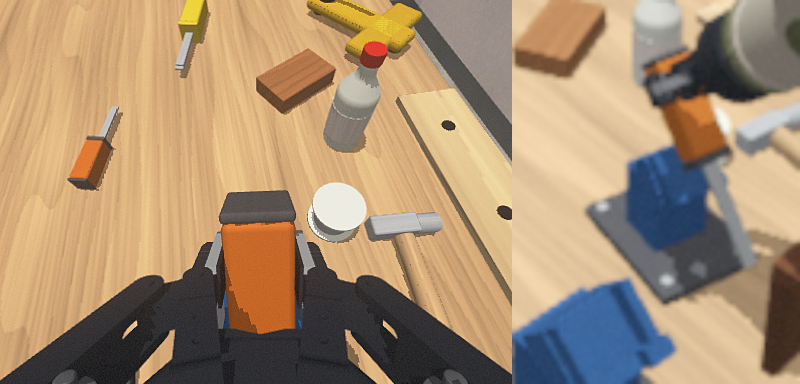

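The wrist view shows the handle (258,270) held square in the jaws. The side crop shows the chisel at about 45° above the trough of the middle rest, blade clear of the stop.

Emit:
jog_arm(angular=[[0, 0, 0], [0, 0, 0], [0, 0, 0], [0, 0, 0]], linear=[[1, 5, -5], [1, 5, -5], [0.6, 3.5, -3.5], [0, 0, 0]], hand=[0, 0, 0, 0])

```text
t: 6.15
tcp_pos: [0.5593, 0.0948, 0.184]
tool_rot: [-0.245, 0.708, 0.594, 0.292]
ft_force: [-0.0, 0.3, -1.9]
opening: 0.0352
grip_force: 59.5
```

Emit:
jog_arm(angular=[[0, 0, 0], [0, 0, 0], [0, 0, 0], [0, 0, 0]], linear=[[0.5, 2.8, -2.8], [0.5, 2.8, -2.8], [0.3, 1.4, -1.4], [0, 0, 0]], hand=[0, 0, 0, 0])

```text
t: 6.48
tcp_pos: [0.5606, 0.1002, 0.1766]
tool_rot: [-0.245, 0.709, 0.593, 0.293]
ft_force: [-0.2, 0.1, -2.5]
opening: 0.0352
grip_force: 59.6
```

```bash
cat >> h.py <<'E'
def cr(p,M):
    C=np.array([[.129,-.983,-.129],[.695,.182,-.695],[.707,0,.707]]) 
    print('elev',np.degrees(np.arcsin(M[2,0])),'shoulder in cradle mm',(1e3*C.T@(p-M@[.071,0,-.0054]-[.5505,.049,.105])).round(1),'F in cradle',(C.T@ctrl.state()['ft_force']).round(1))
E
python3 - <<'E'
from h import *
cr(*pose())
w=snap('wrist'); s=snap('side'); t=snap('top')
cv2.imwrite('pics/w4.png',np.hstack([cv2.resize(t['im'][160:230,230:300],(400,400),interpolation=2),cv2.resize(s['im'][160:240,230:310],(400,400),interpolation=2)]))
E
```

```text
t 6.48 tcp [0.5606 0.1002 0.1766] open 0.0352 grip 59.59562240954256 F [-0.2  0.1 -2.5]
[[ 0.125  0.984  0.124]
 [ 0.697 -0.176  0.695]
 [ 0.706 -0.    -0.709]]
q [ 0.47  0.66 -0.52  2.14 -1.03  0.55  0.82]
elev 44.88190503372231 shoulder in cradle mm [16.5 -0.9  8.4] F in cradle [-1.7  0.2 -1.8]
```

View pics/w4.png

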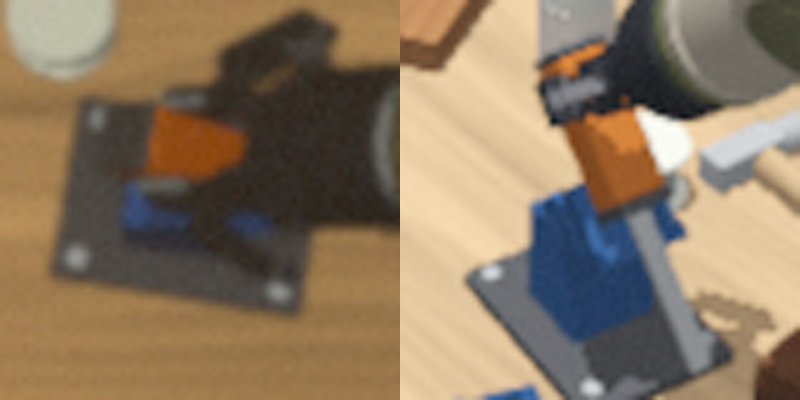

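Top crop: handle (190,143) is on the rest's centreline once height parallax is allowed for. It is already below wall-top height without any contact force. I'll continue down by feel.

Emit:
jog_arm(angular=[[0, 0, 0], [0, 0, 0], [0, 0, 0], [0, 0, 0]], linear=[[0.3, 1.4, -1.4], [0.3, 1.4, -1.4], [0.3, 1.4, -1.4], [0, 0, 0]], hand=[0, 0, 0, 0])

```text
t: 6.97
tcp_pos: [0.5615, 0.1043, 0.1723]
tool_rot: [-0.245, 0.709, 0.593, 0.293]
ft_force: [-0.8, -0.3, -2.1]
opening: 0.035
grip_force: 59.6
```

```bash
python3 - <<'E'
from h import *
cr(*pose())
E
```

```text
t 6.97 tcp [0.5615 0.1043 0.1723] open 0.035 grip 59.59526727441698 F [-0.8 -0.3 -2.1]
[[ 0.125  0.984  0.124]
 [ 0.697 -0.176  0.695]
 [ 0.706 -0.    -0.708]]
q [ 0.47  0.68 -0.54  2.14 -1.03  0.53  0.82]
elev 44.89124486510581 shoulder in cradle mm [16.5 -1.   2.5] F in cradle [-1.8  0.7 -1.2]
```

Emit:
jog_arm(angular=[[0, 0, 0], [0, 0, 0], [0, 0, 0], [0, 0, 0], [0, 0, 0]], linear=[[-0.4, -2.1, -2.1], [-0.4, -2.1, -2.1], [-0.4, -2.1, -2.1], [-0.4, -2.1, -2.1], [0, 0, 0]], hand=[0, 0, 0, 0, 0])

```text
t: 7.38
tcp_pos: [0.5599, 0.0948, 0.1635]
tool_rot: [-0.245, 0.709, 0.593, 0.293]
ft_force: [0.5, -0.7, -2.5]
opening: 0.0353
grip_force: 59.6
```

Emit:
jog_arm(angular=[[0, 0, 0], [0, 0, 0], [0, 0, 0]], linear=[[0, 0.7, -0.7], [0, 0.7, -0.7], [0, 0, 0]], hand=[0, 0, 0])

```text
t: 7.63
tcp_pos: [0.56, 0.0973, 0.1628]
tool_rot: [-0.245, 0.709, 0.593, 0.293]
ft_force: [-0.6, 0.4, -2.7]
opening: 0.0347
grip_force: 59.6
```

```bash
python3 - <<'E'
from h import *
cr(*pose())
E
```

```text
t 7.63 tcp [0.56   0.0973 0.1628] open 0.0347 grip 59.595410618931055 F [-0.6  0.4 -2.7]
[[ 0.125  0.984  0.124]
 [ 0.697 -0.176  0.695]
 [ 0.706  0.    -0.708]]
q [ 0.49  0.69 -0.54  2.14 -1.03  0.52  0.84]
elev 44.889658790480276 shoulder in cradle mm [ 4.7 -0.8  0.8] F in cradle [-1.7  0.7 -2.1]
```

Emit:
jog_arm(angular=[[0, 0, 0], [0, 0, 0], [0, 0, 0], [0, 0, 0]], linear=[[-0.2, -1.4, -1.4], [0, -0.7, -0.7], [0.2, 1, -1], [0, 0, 0]], hand=[0, 0, 0, 0])

```text
t: 7.97
tcp_pos: [0.5602, 0.0969, 0.1606]
tool_rot: [-0.245, 0.708, 0.593, 0.293]
ft_force: [-0.5, -0.3, 6.9]
opening: 0.0352
grip_force: 59.5
```

```bash
python3 - <<'E'
from h import *
cr(*pose())
E
```

```text
t 7.97 tcp [0.5602 0.0969 0.1606] open 0.0352 grip 59.51972875693173 F [-0.5 -0.3  6.9]
[[ 0.124  0.984  0.125]
 [ 0.696 -0.176  0.696]
 [ 0.707  0.    -0.707]]
q [ 0.49  0.7  -0.55  2.14 -1.03  0.52  0.85]
elev 44.98834213465719 shoulder in cradle mm [ 2.8 -1.2 -0.6] F in cradle [4.6 0.4 5.1]
```

Emit:
jog_arm(angular=[[0, 0, 0], [0, 0, 0], [0, 0, 0]], linear=[[0, -0.7, -0.7], [0, 0.7, -0.7], [0, 0, 0]], hand=[0, 0, 0])

```text
t: 8.22
tcp_pos: [0.5608, 0.0967, 0.16]
tool_rot: [-0.245, 0.708, 0.593, 0.294]
ft_force: [-0.2, -3.0, 14.9]
opening: 0.0351
grip_force: 57.9
```

```bash
python3 - <<'E'
from h import *
cr(*pose())
E
```

```text
t 8.22 tcp [0.5608 0.0967 0.16  ] open 0.0351 grip 57.89196968078613 F [-0.2 -3.  14.9]
[[ 0.123  0.984  0.126]
 [ 0.696 -0.176  0.696]
 [ 0.707  0.002 -0.707]]
q [ 0.5   0.7  -0.55  2.14 -1.03  0.51  0.85]
elev 45.019146813030694 shoulder in cradle mm [ 2.3 -1.8 -1. ] F in cradle [ 8.4 -0.3 12.6]
```

It has seated against both bed and stop. Releasing and backing off along the tool axis.

Emit:
jog_arm(angular=[[0, 0, 0], [0, 0, 0], [0, 0, 0], [0, 0, 0], [0, 0, 0]], linear=[[0, 0, 0], [0, 0, 0], [0, 0, 0], [0, 0, 0], [0, 0, 0]], hand=[0.5, 0.8, 1, 1, 1])

```text
t: 8.63
tcp_pos: [0.5599, 0.0958, 0.1581]
tool_rot: [-0.245, 0.709, 0.593, 0.293]
ft_force: [0.3, -0.9, 0.1]
opening: 0.0851
grip_force: 0.0
```

Emit:
jog_arm(angular=[[0, 0, 0], [0, 0, 0], [0, 0, 0], [0, 0, 0], [0, 0, 0]], linear=[[-1.3, -7, 7], [-1.3, -7, 7], [-3.9, -21, 21], [-3.9, -21, 21], [-3.9, -21, 21]], hand=[1, 1, 1, 1, 1])

```text
t: 9.05
tcp_pos: [0.5449, 0.0174, 0.2366]
tool_rot: [-0.245, 0.709, 0.593, 0.292]
ft_force: [-0.1, 0.3, -0.1]
opening: 0.0851
grip_force: 0.0
```

Emit:
jog_arm(angular=[[0, 0, 0], [0, 0, 0], [0, 0, 0]], linear=[[-2, -10, 25], [0, 0, 30], [0, 0, 30]], hand=[1, 1, 1])

```text
t: 9.3
tcp_pos: [0.543, 0.007, 0.322]
tool_rot: [-0.244, 0.71, 0.592, 0.292]
ft_force: [1.1, -0.7, 0.2]
opening: 0.0856
grip_force: 0.0
```

```bash
python3 - <<'E'
from h import *
import pickle
pose()
s=snap('side'); t=snap('top');pickle.dump((t,s),open('s5.pkl','wb'))
for x in (t,s):
    hsv=cv2.cvtColor(x['im'],cv2.COLOR_BGR2HSV); mk=cv2.inRange(hsv,(4,150,100),(16,255,255))
    n,l,st,ce=cv2.connectedComponentsWithStats(mk)
    print([(st[i].tolist(),ce[i].round(1).tolist()) for i in range(1,n) if st[i,4]>40])
    h=np.array([.182,.983,0])/2**.5; xa=h+[0,0,.7071]; O=np.array([.5505,.049,.105])
    print('expect centre',proj(x,O+.0525*xa),'butt',proj(x,O+.105*xa),'shoulder',proj(x,O))
cv2.imwrite('pics/w5.png',np.hstack([cv2.resize(t['im'][150:240,220:310],(400,400),interpolation=2),cv2.resize(s['im'][150:240,230:320],(400,400),interpolation=2)]))
E
```

```text
t 9.3 tcp [0.543 0.007 0.322] open 0.0856 grip 0.0 F [ 1.1 -0.7  0.2]
[[ 0.127  0.984  0.126]
 [ 0.698 -0.179  0.693]
 [ 0.705 -0.001 -0.71 ]]
q [ 0.58  0.43 -0.4   2.01 -0.8   0.94  0.58]
[([192, 131, 9, 9, 55], [195.9, 134.8]), ([150, 141, 33, 39, 706], [165.8, 159.2]), ([257, 179, 22, 18, 253], [267.2, 188.3]), ([186, 251, 21, 14, 189], [195.8, 257.5])]
expect centre [264.36651008 188.84925694] butt [252.13668252 184.14728806] shoulder [275.79234953 193.24397539]
[([260, 174, 23, 32, 420], [270.5, 189.4]), ([169, 205, 12, 15, 105], [174.3, 212.0])]
expect centre [269.93077463 190.84698774] butt [263.76344418 174.21422226] shoulder [276.10423034 207.49201914]
```

View pics/w5.png

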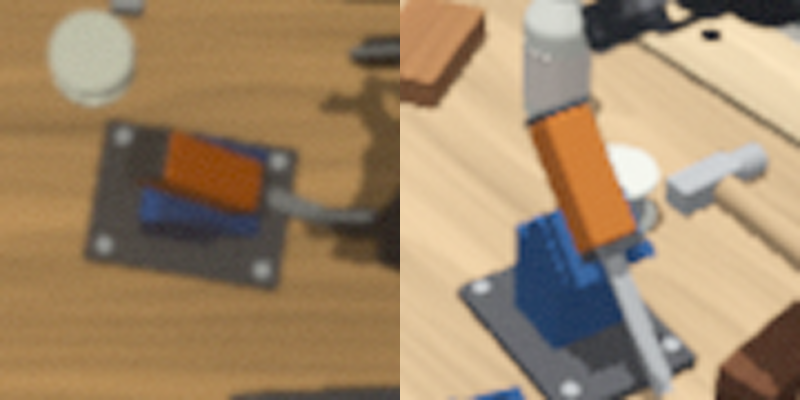

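The chisel is parked: handle at (215,170) in the top crop and (585,180) in the side crop, blade through the notch, matching the expected pose. I'll swing the tool 90° for the butt-end grasp.

Emit:
jog_arm(angular=[[-6.8, 1.26, 0], [-6.8, 1.26, 0], [-6.8, 1.26, 0], [-6.8, 1.26, 0], [-6.8, 1.26, 0]], linear=[[2.9, 15.2, 0], [2.9, 15.2, 0], [2.9, 15.2, 0], [2.9, 15.2, 0], [2.9, 15.2, 0]], hand=[1, 1, 1, 1, 1])

```text
t: 9.82
tcp_pos: [0.5584, 0.0832, 0.3216]
tool_rot: [-0.057, 0.765, 0.638, 0.069]
ft_force: [-0.7, -0.5, -1.1]
opening: 0.0858
grip_force: 0.0
```

Emit:
jog_arm(angular=[[-6.8, 1.26, 0], [-6.8, 1.26, 0], [-6.8, 1.26, 0], [-6.8, 1.26, 0], [-6.8, 1.26, 0]], linear=[[2.9, 15.2, 0], [2.9, 15.2, 0], [2.9, 15.2, 0], [2.9, 15.2, 0], [2.9, 15.2, 0]], hand=[1, 1, 1, 1, 1])

```text
t: 10.23
tcp_pos: [0.5728, 0.1606, 0.3218]
tool_rot: [0.134, 0.751, 0.626, -0.162]
ft_force: [0.4, -0.2, -0.4]
opening: 0.0855
grip_force: 0.0
```

Emit:
jog_arm(angular=[[-6.8, 1.26, 0], [-6.8, 1.26, 0], [-6.8, 1.26, 0], [0, 0, 0]], linear=[[2.9, 15.2, 0], [2.9, 15.2, 0], [2.9, 15.2, 0], [0, 0, 0]], hand=[1, 1, 1, 1])

```text
t: 10.57
tcp_pos: [0.5797, 0.2126, 0.3151]
tool_rot: [0.243, 0.706, 0.595, -0.298]
ft_force: [-1.7, 1.0, -2.4]
opening: 0.0853
grip_force: 0.0
```

```bash
python3 - <<'E'
from h import *
p,M=pose()
a=M[:,2]; print('tool elev',np.degrees(np.arcsin(a[2])),'head',np.degrees(np.arctan2(a[1],a[0])))
E
```

```text
t 10.57 tcp [0.5797 0.2126 0.3151] open 0.0853 grip 0.0 F [-1.7  1.  -2.4]
[[ 0.113  0.985 -0.132]
 [ 0.695 -0.174 -0.697]
 [-0.71  -0.013 -0.704]]
q [-0.7   0.66  0.04  1.54  0.46  1.58 -0.99]
tool elev -44.77456532104355 head -100.72552943073075
```

Emit:
jog_arm(angular=[[0, 0, 0], [0, 0, 0], [0, 0, 0], [0, 0, 0]], linear=[[-1.7, -14, -28.7], [-1.7, -14, -28.7], [-1.7, -14, -28.7], [0, 0, 0]], hand=[1, 1, 1, 1])

```text
t: 10.9
tcp_pos: [0.574, 0.1593, 0.2303]
tool_rot: [0.241, 0.71, 0.591, -0.299]
ft_force: [-0.0, -0.4, 0.3]
opening: 0.0854
grip_force: 0.0
```

```bash
python3 - <<'E'
from h import *
p,M=pose(); w=snap('wrist'); s=snap('side')
O=np.array([.552,.049,.105]); xa=np.array([.129,.695,.707])
print('butt in tool mm',1e3*M.T@(O+.105*xa-p), 'proj butt',proj(w,O+.105*xa))
cv2.imwrite('pics/w6.png',np.hstack([w['im'],cv2.resize(s['im'][130:250,220:310],(288,384))]))
E
```

```text
t 10.9 tcp [0.574  0.1593 0.2303] open 0.0854 grip 0.0 F [-0.  -0.4  0.3]
[[ 0.123  0.983 -0.139]
 [ 0.695 -0.186 -0.694]
 [-0.708 -0.011 -0.706]]
q [-0.65  0.71  0.05  1.69  0.49  1.39 -1.05]
butt in tool mm [ 9.15490477 -0.79723861 63.09861743] proj butt [258.66862495 204.80011652]
```

View pics/w6.png

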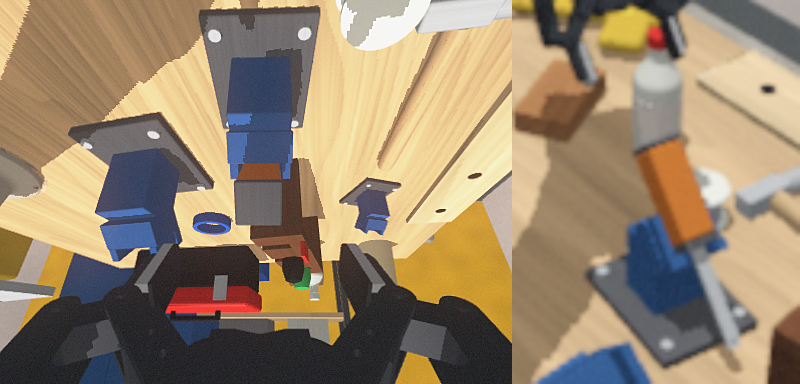

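The wrist view shows the butt face centred at (258,203), expected at (259,205), so it is well aligned. Advancing along the handle.

Emit:
jog_arm(angular=[[0, 0, 0], [0, 0, 0], [0, 0, 0], [0, 0, 0], [0, 0, 0]], linear=[[0.5, 6.3, -6.4], [-2.8, -13.8, -14], [-2.8, -13.8, -14], [-2.8, -13.8, -14], [0, 0, 0]], hand=[1, 1, 1, 1, 1])

```text
t: 11.42
tcp_pos: [0.5677, 0.1272, 0.1853]
tool_rot: [0.241, 0.711, 0.592, -0.295]
ft_force: [0.2, -0.6, 0.4]
opening: 0.0855
grip_force: 0.0
```

```bash
python3 - <<'E'
from h import *
p,M=pose()
O=np.array([.552,.049,.105]); xa=np.array([.129,.695,.707])
b=M.T@(O+.105*xa-p);print('butt in tool mm',1e3*b,'move',1e3*M@(b+[0,0,.03]))
E
```

```text
t 11.42 tcp [0.5677 0.1272 0.1853] open 0.0855 grip 0.0 F [ 0.2 -0.6  0.4]
[[ 0.126  0.983 -0.134]
 [ 0.698 -0.184 -0.692]
 [-0.704 -0.007 -0.71 ]]
q [-0.63  0.74  0.05  1.77  0.52  1.27 -1.08]
butt in tool mm [ 0.29806302 -1.13398571  8.1933875 ] move [ -6.20657079 -25.99628441 -27.3089965 ]
```

Emit:
jog_arm(angular=[[0, 0, 0], [0, 0, 0], [0, 0, 0], [0, 0, 0]], linear=[[-2, -9, -9.2], [-2, -9, -9.2], [-2, -8, -9], [0, 0, 0]], hand=[1, 1, 1, 1])

```text
t: 11.75
tcp_pos: [0.5621, 0.1023, 0.1581]
tool_rot: [0.241, 0.71, 0.592, -0.295]
ft_force: [0.2, 0.1, 0.4]
opening: 0.0852
grip_force: 0.0
```

Emit:
jog_arm(angular=[[0, 0, 0], [0, 0, 0], [0, 0, 0], [0, 0, 0], [0, 0, 0]], linear=[[0, 0, 0], [0, 0, 0], [0, 0, 0], [0, 0, 0], [0, 0, 0]], hand=[0, 0, 0, 0, 0], newtons=80)

```text
t: 12.17
tcp_pos: [0.5628, 0.1036, 0.1589]
tool_rot: [0.241, 0.71, 0.593, -0.293]
ft_force: [0.7, 2.8, 4.5]
opening: 0.0353
grip_force: 79.6
```

Emit:
jog_arm(angular=[[0, 0, 0], [0, 0, 0]], linear=[[0, 0, 0], [0, 0, 0]], hand=[0, 0])

```text
t: 12.33
tcp_pos: [0.5628, 0.1036, 0.1589]
tool_rot: [0.241, 0.71, 0.593, -0.293]
ft_force: [0.2, 2.7, 6.0]
opening: 0.0354
grip_force: 79.5
```

```bash
python3 - <<'E'
from h import *
import pickle
p,M=pose()
# rack measurement from the first pictures (unobstructed)
a,b=pickle.load(open('s.pkl','rb'))
for x,nm in ((a,'top'),(b,'side')):
    hsv=cv2.cvtColor(x['im'],cv2.COLOR_BGR2HSV)
    red=cv2.inRange(hsv,(0,150,80),(4,255,255))|cv2.inRange(hsv,(172,150,80),(180,255,255))
    grn=cv2.inRange(hsv,(45,120,40),(80,255,255))
    for m,k in((red,'red'),(grn,'green')):
        n,l,st,ce=cv2.connectedComponentsWithStats(m)
        print(nm,k,[(st[i].tolist(),ce[i].round(1).tolist()) for i in range(1,n) if 10<st[i,4]<900])
E
```

```text
t 12.33 tcp [0.5628 0.1036 0.1589] open 0.0354 grip 79.53614875674248 F [0.2 2.7 6. ]
[[ 0.126  0.983 -0.131]
 [ 0.7   -0.182 -0.69 ]
 [-0.703 -0.005 -0.712]]
q [-0.61  0.76  0.06  1.82  0.55  1.2  -1.11]
top red [([193, 132, 8, 7, 38], [196.3, 135.4]), ([331, 177, 12, 3, 14], [336.7, 178.1])]
top green [([385, 177, 15, 14, 157], [392.2, 183.4])]
side red [([263, 139, 6, 6, 36], [265.5, 141.5]), ([327, 217, 14, 13, 101], [333.5, 223.3]), ([438, 381, 11, 3, 22], [442.8, 382.4])]
side green [([376, 253, 19, 22, 314], [385.2, 263.5])]
```

Emit:
jog_arm(angular=[[0, 0, 0], [0, 0, 0], [0, 0, 0], [0, 0, 0], [0, 0, 0]], linear=[[0, 0, 8], [0, 0, 15], [0, 0, 30], [0, 0, 35], [0, 0, 35]], hand=[0, 0, 0, 0, 0])

```text
t: 12.75
tcp_pos: [0.5616, 0.1024, 0.2833]
tool_rot: [0.241, 0.71, 0.592, -0.295]
ft_force: [1.7, -0.1, -2.2]
opening: 0.0354
grip_force: 79.4
```

Emit:
jog_arm(angular=[[6.26, -1.16, 0], [6.26, -1.16, 0], [6.26, -1.16, 0], [6.26, -1.16, 0]], linear=[[0, 0, 35], [0, 0, 30], [0, 0, 20], [0, 0, 0]], hand=[0, 0, 0, 0])

```text
t: 13.08
tcp_pos: [0.5633, 0.1032, 0.3727]
tool_rot: [0.105, 0.758, 0.632, -0.124]
ft_force: [0.3, 0.5, -2.6]
opening: 0.0354
grip_force: 79.5
```

Emit:
jog_arm(angular=[[6.26, -1.16, 0], [6.26, -1.16, 0], [6.26, -1.16, 0], [0, 0, 0]], linear=[[0, 0, 0], [0, 0, 0], [0, 0, 0], [0, 0, 0]], hand=[0, 0, 0, 0])

```text
t: 13.42
tcp_pos: [0.5616, 0.0974, 0.3684]
tool_rot: [-0.001, 0.77, 0.638, -0.0]
ft_force: [-0.6, -2.3, -1.8]
opening: 0.0353
grip_force: 79.6
```

```bash
python3 - <<'E'
from h import *
import pickle
p,M=pose()
a,b=pickle.load(open('s.pkl','rb'))
print('tag tri',tri(a,(336.7,178.1),b,(333.5,223.3)),'onz',onz(a,336.7,178.1,.15),onz(b,333.5,223.3,.147))
print('green tri',tri(a,(392.2,183.4),b,(385.2,263.5)))
# board: brown mask in top view
hsv=cv2.cvtColor(a['im'],cv2.COLOR_BGR2HSV)
I=a['im'][165:215,305:415].astype(int)
m=((I[:,:,2]<110)&(I[:,:,2]-I[:,:,0]>15)).astype(np.uint8)
print('\n'.join(''.join('#' if v else '.' for v in r) for r in m))
E
```

```text
t 13.42 tcp [0.5616 0.0974 0.3684] open 0.0353 grip 79.63330909609795 F [-0.6 -2.3 -1.8]
[[ 0.186  0.983 -0.002]
 [ 0.983 -0.186  0.002]
 [ 0.002 -0.002 -1.   ]]
q [-0.21  0.29 -0.07  1.8   0.02  1.05 -0.48]
tag tri [ 0.58977965 -0.13253217  0.15066656] onz [ 0.59063438 -0.13327525  0.15      ] [ 0.59216411 -0.12996968  0.147     ]
green tri [ 0.57547236 -0.30351645  0.15360123]
.......................................................#......................................................
..............................................................................................................
..............................................................................................................
..............................................................................................................
..............................................................................................................
..............................................................................................................
....................................................
[... 4131 characters left out ...]
..................................
..........#####...............................................................................................
..............................................................................................................
..............................................................................................................
..............................................................................................................
..............................................................................................................
..............................................................................................................
```

Emit:
jog_arm(angular=[[0, 0, 3.4], [0, 0, 3.4], [0, 0, 3.4], [0, 0, 3.4], [0, 0, 3.4]], linear=[[-1.5, -31, 0], [-1.5, -31, 0], [-1.5, -31, 0], [-1.5, -31, 0], [-1.5, -31, 0]], hand=[0, 0, 0, 0, 0])

```text
t: 13.83
tcp_pos: [0.5538, -0.0532, 0.3667]
tool_rot: [-0.001, 0.663, 0.749, -0.004]
ft_force: [0.6, -0.3, -3.0]
opening: 0.035
grip_force: 79.4
```

Emit:
jog_arm(angular=[[0, 0, 0], [0, 0, 0]], linear=[[0, 0, 0], [0, 0, 0]], hand=[0, 0])

```text
t: 14.0
tcp_pos: [0.554, -0.054, 0.3666]
tool_rot: [-0.001, 0.665, 0.746, -0.004]
ft_force: [0.2, 0.8, -1.6]
opening: 0.035
grip_force: 79.6
```

```bash
python3 - <<'E'
from h import *
import pickle
p,M=pose()
a,b=pickle.load(open('s.pkl','rb'))
print('rear edge',onz(a,319,180,.135),onz(a,403.5,171,.135))
w=snap('wrist');s=snap('side');pickle.dump((w,s),open('w7.pkl','wb'))
hsv=cv2.cvtColor(w['im'],cv2.COLOR_BGR2HSV)
red=cv2.inRange(hsv,(0,150,80),(4,255,255))|cv2.inRange(hsv,(172,150,80),(180,255,255))
n,l,st,ce=cv2.connectedComponentsWithStats(red)
for i in range(1,n):
    if st[i,4]>30: print(st[i],ce[i],onz(w,*ce[i],.147))
cv2.imwrite('pics/w7.png',np.hstack([w['im'],cv2.resize(s['im'][130:250,280:370],(288,384))]))
E
```

```text
t 14.0 tcp [ 0.554  -0.054   0.3666] open 0.035 grip 79.58738252520561 F [ 0.2  0.8 -1.6]
[[-0.114  0.993 -0.006]
 [ 0.993  0.114 -0.005]
 [-0.004 -0.007 -1.   ]]
q [ 0.05  0.28 -0.07  1.83  0.03  1.04  0.08]
rear edge [ 0.5874473  -0.08185781  0.135     ] [ 0.61894264 -0.34963729  0.135     ]
```

View pics/w7.png

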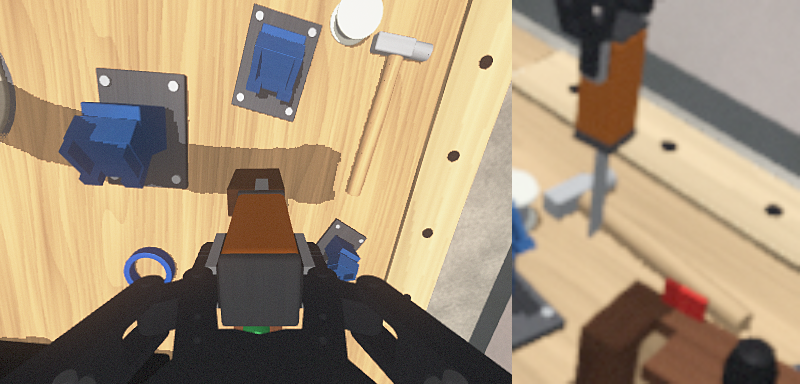

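The wrist view shows the butt held centrally (260,290), with the rack hidden behind it. The side crop shows the blade hanging upright short of the red-tagged slot. I'll check the blade's side-view pixels against prediction.

```bash
python3 - <<'E'
from h import *
import pickle
w,s=pickle.load(open('w7.pkl','rb'))
p,M=pose()
for d in (.075,.125,.175): print(d,proj(s,p+M@[0,0,d]))
I=s['im'].astype(int)
for r in range(172,208,2):
    row=I[r,296:320]; sat=row.max(1)-row.min(1); print(r,' '.join(f'{a}' for a in sat))
t=snap('top'); pickle.dump(t,open('t7.pkl','wb'))
print([proj(t,p+M@[0,0,d]) for d in(.075,.175)])
E
```

```text
t 14.1 tcp [ 0.5544 -0.0512  0.3664] open 0.0349 grip 79.58051964640617 F [-0.5  1.2 -1.3]
[[-0.118  0.993 -0.005]
 [ 0.993  0.118 -0.003]
 [-0.003 -0.006 -1.   ]]
q [ 0.05  0.28 -0.08  1.83  0.03  1.04  0.08]
0.075 [307.22037764 171.76812438]
0.125 [305.43484929 187.43130888]
0.175 [303.76461559 202.12273585]
172 69 68 62 34 5 3 2 22 49 73 90 97 98 98 95 94 95 83 63 31 5 21 51 57
174 69 69 68 67 62 56 38 8 5 1 4 23 47 72 87 74 46 11 5 32 52 56 58 58
176 67 67 69 68 69 68 69 66 62 51 23 5 2 4 2 2 7 45 55 58 57 58 58 58
178 68 69 68 68 69 69 68 68 67 56 17 3 2 3 45 58 50 44 50 55 54 54 57 58
180 68 68 70 68 68 69 69 68 69 56 9 6 5 2 52 69 69 66 62 55 44 48 53 55
182 69 68 69 68 70 68 66 70 68 50 6 4 5 3 27 51 67 69 68 68 67 62 53 45
184 69 70 70 62 38 18 13 21 23 7 4 6 4 5 5 3 38 67 69 68 68 69 68 68
186 36 19 2 5 4 5 5 5 5 4 3 6 4 4 4 6 21 58 68 68 67 68 68 70
188 6 5 4 4 6 6 4 5 5 5 4 5 6 6 4 14 49 66 66 67 69 69 68 67
190 6 6 6 6 4 2 34 65 56 9 4 5 2 23 57 65 67 68 69 68 67 67 68 68
192 5 4 5 5 15 51 65 67 50 5 5 5 9 53 66 69 68 69 69 67 67 67 67 68
194 6 6 5 5 15 45 57 60 39 3 4 5 33 61 68 68 69 69 69 68 68 70 68 68
196 4 4 20 49 63 63 52 45 19 4 4 4 38 63 69 69 68 69 68 67 68 68 68 71
198 66 69 69 68 69 70 70 56 20 5 3 5 39 64 67 69 69 68 70 69 68 67 68 67
200 69 70 70 68 68 70 71 57 11 5 4 20 44 52 59 64 67 67 68 68 69 70 69 69
202 69 69 70 70 68 68 68 55 4 13 45 60 63 54 51 51 57 64 66 67 68 66 68 68
204 69 69 70 70 68 68 69 63 57 65 70 69 69 69 68 63 53 49 55 60 64 67 68 68
206 70 70 70 69 68 68 69 69 69 69 70 69 69 69 70 70 67 63 54 53 52 57 63 67
[array([318.27420294, 180.00281053]), array([312.36397674, 187.37924022])]
```

Emit:
jog_arm(angular=[[0, 0, 0], [0, 0, 0], [0, 0, 0], [0, 0, 0]], linear=[[-2, -28, 0], [-2, -28, 0], [-2, -27, 0], [0, 0, 0]], hand=[0, 0, 0, 0])

```text
t: 14.48
tcp_pos: [0.5479, -0.1398, 0.3663]
tool_rot: [-0.0, 0.666, 0.746, -0.004]
ft_force: [0.4, -1.1, -1.5]
opening: 0.0351
grip_force: 79.6
```

```bash
python3 - <<'E'
from h import *
import pickle
p,M=pose(); s=snap('side')
print('tip pred',proj(s,p+M@[0,0,.175]))
rx=np.array([.993,.117,0]);ry=np.array([-.117,.993,0]);S=np.array([.5555,-.136,.135])
print('slot corners (front +-11, back +-11)',[proj(s,S+a*rx+b*ry).round(1).tolist() for a,b in((-.044,.011),(-.044,-.011),(.008,.011),(.008,-.011))],'seat',proj(s,S),'tag',proj(s,S+.036*rx+[0,0,.012]))
b=cv2.cvtColor(s['im'],cv2.COLOR_BGR2HSV)
red=cv2.inRange(b,(0,150,80),(4,255,255))|cv2.inRange(b,(172,150,80),(180,255,255))
n,l,st,ce=cv2.connectedComponentsWithStats(red);print([(st[i].tolist(),ce[i].tolist()) for i in range(1,n) if st[i,4]>30])
cv2.imwrite('pics/w8.png',cv2.resize(s['im'][170:270,280:380],(600,600),interpolation=2))
E
```

```text
t 14.48 tcp [ 0.5479 -0.1398  0.3663] open 0.0351 grip 79.62897375226021 F [ 0.4 -1.1 -1.5]
[[-0.113  0.994 -0.006]
 [ 0.994  0.113 -0.006]
 [-0.005 -0.006 -1.   ]]
q [ 0.17  0.29 -0.04  1.82  0.02  1.04  0.24]
tip pred [327.26560152 220.9937092 ]
slot corners (front +-11, back +-11) [[312.0, 240.8], [319.0, 245.2], [323.8, 230.4], [330.6, 234.5]] seat [325.42353567 234.03429192] tag [333.79264315 223.81814849]
[([263, 139, 6, 6, 36], [265.5, 141.5]), ([327, 219, 14, 12, 87], [334.2988505747126, 224.4712643678161])]
```

View pics/w8.png

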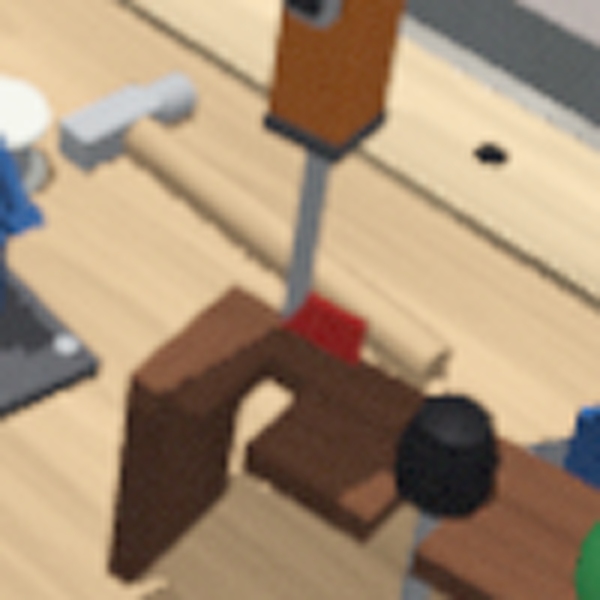

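The tagged slot is at crop (265,420) and the blade tip at (292,315), above the slot's rear half. The tag pixel agrees with my seat estimate. A small +y correction, then lowering.

Emit:
jog_arm(angular=[[0, 0, 0], [0, 0, 0], [0, 0, 0], [0, 0, 0], [0, 0, 0]], linear=[[1, 4, 0], [0, 0, -20], [0, 0, -20], [0, 0, -10], [0, 0, 0]], hand=[0, 0, 0, 0, 0])

```text
t: 14.95
tcp_pos: [0.5489, -0.129, 0.3141]
tool_rot: [-0.003, 0.663, 0.748, -0.003]
ft_force: [-0.1, -0.6, -1.5]
opening: 0.035
grip_force: 79.6
```

Emit:
jog_arm(angular=[[0, 0, 0], [0, 0, 0], [0, 0, 0], [0, 0, 0], [0, 0, 0]], linear=[[0, 0, -5], [0, 0, -5], [0, 0, -5], [0, 0, -5], [0, 0, 0]], hand=[0, 0, 0, 0, 0])

```text
t: 15.37
tcp_pos: [0.5494, -0.1312, 0.2955]
tool_rot: [-0.001, 0.664, 0.747, -0.003]
ft_force: [0.3, 0.9, -2.5]
opening: 0.035
grip_force: 79.7
```

```bash
python3 - <<'E'
from h import *
pose()
E
```

```text
t 15.37 tcp [ 0.5494 -0.1312  0.2955] open 0.035 grip 79.72309023141861 F [ 0.3  0.9 -2.5]
[[-0.117  0.993 -0.005]
 [ 0.993  0.117 -0.003]
 [-0.002 -0.006 -1.   ]]
q [ 0.17  0.35 -0.05  1.91  0.02  0.88  0.22]
```

Emit:
jog_arm(angular=[[0, 0, 0], [0, 0, 0], [0, 0, 0], [0, 0, 0], [0, 0, 0]], linear=[[0, -2, -10], [0, 0, -15], [0, 0, -20], [0, 0, -15], [0, 0, -12]], hand=[0, 0, 0, 0, 0])

```text
t: 15.78
tcp_pos: [0.5493, -0.1335, 0.2227]
tool_rot: [-0.001, 0.664, 0.747, -0.003]
ft_force: [-0.2, 0.0, -2.2]
opening: 0.0353
grip_force: 79.8
```

Emit:
jog_arm(angular=[[0, 0, 0], [0, 0, 0], [0, 0, 0], [0, 0, 0]], linear=[[0, 0, -3], [0, 0, -2], [0, 0, -2], [0, 0, 0]], hand=[0, 0, 0, 0])

```text
t: 16.12
tcp_pos: [0.5499, -0.1334, 0.2175]
tool_rot: [-0.0, 0.664, 0.747, -0.002]
ft_force: [0.8, -0.3, -2.9]
opening: 0.035
grip_force: 79.7
```

Emit:
jog_arm(angular=[[0, 0, 0], [0, 0, 0], [0, 0, 0]], linear=[[0, 0, -1], [0, 0, -1], [0, 0, 0]], hand=[0, 0, 0])

```text
t: 16.37
tcp_pos: [0.5498, -0.1333, 0.2155]
tool_rot: [-0.0, 0.664, 0.747, -0.002]
ft_force: [0.1, -0.3, -2.0]
opening: 0.035
grip_force: 79.7
```

```bash
python3 - <<'E'
from h import *
pose()
E
```

```text
t 16.37 tcp [ 0.5498 -0.1333  0.2155] open 0.035 grip 79.65796440839767 F [ 0.1 -0.3 -2. ]
[[-0.117  0.993 -0.004]
 [ 0.993  0.117 -0.003]
 [-0.003 -0.004 -1.   ]]
q [ 0.17  0.45 -0.05  1.99  0.04  0.7   0.22]
```

Emit:
jog_arm(angular=[[0, 0, 0], [0, 0, 0], [0, 0, 0], [0, 0, 0]], linear=[[0, 0, -1], [0, 0, -1], [0, 0, -1], [0, 0, 0]], hand=[0, 0, 0, 0])

```text
t: 16.7
tcp_pos: [0.5497, -0.1333, 0.2125]
tool_rot: [-0.001, 0.664, 0.747, -0.002]
ft_force: [-1.3, 0.2, 1.9]
opening: 0.0352
grip_force: 80.0
```

Emit:
jog_arm(angular=[[0, 0, 0], [0, 0, 0], [0, 0, 0]], linear=[[0, 0, -1], [0, 0, -1], [0, 0, 0]], hand=[0, 0, 0])

```text
t: 16.95
tcp_pos: [0.5499, -0.1335, 0.2123]
tool_rot: [-0.0, 0.664, 0.747, -0.002]
ft_force: [-6.0, -0.3, 22.0]
opening: 0.0351
grip_force: 82.2
```

Emit:
jog_arm(angular=[[0, 0, 0], [0, 0, 0]], linear=[[0, 0, 1.5], [0, 0, 0]], hand=[0, 0])

```text
t: 17.12
tcp_pos: [0.5499, -0.1334, 0.2124]
tool_rot: [-0.0, 0.664, 0.747, -0.002]
ft_force: [-2.1, 0.4, 10.4]
opening: 0.0353
grip_force: 81.2
```

```bash
python3 - <<'E'
from h import *
p,M=pose()
S=np.array([.5555,-.136,.135])
for n in('side','top'):
    s=snap(n)
    hsv=cv2.cvtColor(s['im'],cv2.COLOR_BGR2HSV); mk=cv2.inRange(hsv,(4,150,80),(16,255,255))
    k,l,st,ce=cv2.connectedComponentsWithStats(mk)
    print(n,[(st[i].tolist(),ce[i].round(1).tolist()) for i in range(1,k) if st[i,4]>30],'shoulder',proj(s,S),'butt',proj(s,S+[0,0,.105]))
E
```

```text
t 17.12 tcp [ 0.5499 -0.1334  0.2124] open 0.0353 grip 81.16437882184982 F [-2.1  0.4 10.4]
[[-0.117  0.993 -0.003]
 [ 0.993  0.117 -0.003]
 [-0.003 -0.004 -1.   ]]
q [ 0.17  0.45 -0.05  2.    0.04  0.7   0.22]
side [([169, 205, 12, 15, 105], [174.3, 212.0]), ([316, 208, 22, 30, 345], [327.0, 224.7])] shoulder [325.42353567 234.03429192] butt [330.56147797 204.07920025]
top [([499, 125, 13, 61, 81], [503.6, 158.5]), ([192, 131, 9, 9, 46], [196.0, 134.6]), ([150, 141, 33, 39, 722], [166.1, 159.7]), ([329, 176, 10, 5, 32], [333.2, 178.0]), ([319, 179, 8, 26, 114], [322.8, 191.6]), ([473, 236, 39, 3, 56], [491.8, 237.2]), ([186, 251, 21, 14, 184], [195.7, 257.5])] shoulder [336.84026381 190.41028342] butt [345.41828178 183.63372051]
```

Consistent with being seated. Releasing and retreating upward.

Emit:
jog_arm(angular=[[0, 0, 0], [0, 0, 0], [0, 0, 0], [0, 0, 0], [0, 0, 0]], linear=[[0, 0, 0], [0, 0, 0], [0, 0, 0], [0, 0, 0], [0, 0, 0]], hand=[0.5, 0.7, 0.9, 0.9, 0.9])

```text
t: 17.63
tcp_pos: [0.5497, -0.1333, 0.2115]
tool_rot: [-0.001, 0.664, 0.747, -0.003]
ft_force: [-0.1, 0.0, -0.6]
opening: 0.0768
grip_force: 0.0
```

Emit:
jog_arm(angular=[[0, 0, 0], [0, 0, 0], [0, 0, 0], [0, 0, 0], [0, 0, 0]], linear=[[0, 0, 10], [0, 0, 25], [0, 0, 35], [0, 0, 35], [0, 0, 35]], hand=[0.9, 0.9, 0.9, 0.9, 0.9])

```text
t: 18.05
tcp_pos: [0.5493, -0.1332, 0.354]
tool_rot: [-0.001, 0.664, 0.747, -0.003]
ft_force: [0.6, 0.8, 0.2]
opening: 0.0769
grip_force: 0.0
```

Emit:
jog_arm(angular=[[0, 0, 0], [0, 0, 0], [0, 0, 0], [0, 0, 0], [0, 0, 0]], linear=[[-20, 20, 20], [-20, 30, 0], [-20, 30, 0], [-20, 30, 0], [0, 0, 0]], hand=[0.9, 0.9, 0.9, 0.9, 0.9])

```text
t: 18.47
tcp_pos: [0.4662, -0.0181, 0.3729]
tool_rot: [-0.001, 0.662, 0.749, -0.002]
ft_force: [0.1, 0.9, -0.5]
opening: 0.0769
grip_force: 0.0
```

```bash
python3 - <<'E'
from h import *
p,M=pose()
S=np.array([.5555,-.136,.135])
P=[]
for n in('side','top'):
    s=snap(n)
    hsv=cv2.cvtColor(s['im'],cv2.COLOR_BGR2HSV); mk=cv2.inRange(hsv,(4,150,80),(16,255,255))
    k,l,st,ce=cv2.connectedComponentsWithStats(mk)
    for i in range(1,k):
        if st[i,4]>60 and 310<ce[i][0]<360:
            print(n,st[i].tolist(),ce[i].round(1).tolist())
            if n=='side':
                pts=np.argwhere(l==i)[:,::-1]
                for r in range(st[i,1]+4,st[i,1]+st[i,3]-4,5): print(r,pts[pts[:,1]==r][:,0].min(),pts[pts[:,1]==r][:,0].max())
    print([(z,proj(s,[.551,-.135,.135+z]).round(1).tolist()) for z in (.008,.0525,.097,.105)])
E
```

```text
t 18.47 tcp [ 0.4662 -0.0181  0.3729] open 0.0769 grip 0.0 F [ 0.1  0.9 -0.5]
[[-0.123  0.992 -0.005]
 [ 0.992  0.123 -0.001]
 [-0.001 -0.005 -1.   ]]
q [ 0.02  0.15 -0.11  1.99  0.02  1.01  0.01]
side [316, 208, 22, 30, 455] [326.1, 222.4]
212 320 336
217 319 335
222 317 335
227 316 335
232 317 333
[(0.008, [324.3, 232.5]), (0.0525, [326.4, 220.1]), (0.097, [328.6, 207.1]), (0.105, [329.0, 204.6])]
[(0.008, [337.2, 191.4]), (0.0525, [340.6, 188.7]), (0.097, [344.4, 185.8]), (0.105, [345.1, 185.2])]
```

```bash
python3 -c "
from station import ctrl
print(ctrl.job_done())"
```

```text
the job is handed in; nothing more can be done
None
```

The chisel was parked and released in the middle-sized angled rest, then taken by its butt and hung in the red-tagged slot. The side camera shows it upright with its handle where I expected, at 18.5 s. The job is handed in, but no verdict came back.

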